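Seal the food box lid tab by tab

TASK

Seal the lid of the full food box: starting at the end of the long side by the round vent plug, run a fingertip along the raised sealing tabs to the corner and on along the short side, so that each of the six tabs in turn goes fully down. Press gently, without shoving, tipping or lifting the box, and leave the bowl, cup, spoon and timer where they are.

Things in the scene. Friction and masses are not known exactly. Their poses are not given: they have to be found in the camera images.
- food_box: Closed, full food box, 150 (its x) x 240 (its y) x 70 mm to the flat top of its grey lid; white body, loose, about 2 kg. Origin: centre of underside, z up; +x away from the robot, +y left, roughly. Six raised tabs on the lid: 1-4 along the front long side, 5-6 along the right short side. Vent plug (24 mm round, 5 mm high) at x 5, y 93 mm, at tab 1's end. No other lid part over 2 mm high.
- tab1 (a joint): How far sealing tab 1 is pressed into the lid: 0 fully up, 0.009 m fully down. It needs about 2 N, meets a hard stop at 0.009 and stays where it is left.
- tab2 (a joint): How far sealing tab 2 is pressed into the lid: 0 fully up, 0.009 m fully down. It needs about 2 N, meets a hard stop at 0.009 and stays where it is left.
- tab3 (a joint): How far sealing tab 3 is pressed into the lid: 0 fully up, 0.009 m fully down. It needs about 2 N, meets a hard stop at 0.009 and stays where it is left.
- tab4 (a joint): How far sealing tab 4 is pressed into the lid: 0 fully up, 0.009 m fully down. It needs about 2 N, meets a hard stop at 0.009 and stays where it is left.
- tab5 (a joint): How far sealing tab 5 is pressed into the lid: 0 fully up, 0.009 m fully down. It needs about 2 N, meets a hard stop at 0.009 and stays where it is left.
- tab6 (a joint): How far sealing tab 6 is pressed into the lid: 0 fully up, 0.009 m fully down. It needs about 2 N, meets a hard stop at 0.009 and stays where it is left.
- tab1_top (a point): Middle of the top of sealing tab 1, at x -55, y 87 mm in the box's frame; moves with the tab. Tab: 46 mm long along its row (box y), 12 mm wide; flat top 12 mm long, ramps falling 9 mm to both ends, so a fingertip can slide from tab to tab (48 mm apart). Top 10.5 mm above the lid when up, 1.5 mm when fully down.
- tab2_top (a point): Middle of the top of sealing tab 2, at x -55, y 39 mm in the box's frame; moves with the tab. Tab: 46 mm long along its row (box y), 12 mm wide; flat top 12 mm long, ramps falling 9 mm to both ends, so a fingertip can slide from tab to tab (48 mm apart). Top 10.5 mm above the lid when up, 1.5 mm when fully down.
- tab3_top (a point): Middle of the top of sealing tab 3, at x -55, y -9 mm in the box's frame; moves with the tab. Tab: 46 mm long along its row (box y), 12 mm wide; flat top 12 mm long, ramps falling 9 mm to both ends, so a fingertip can slide from tab to tab (48 mm apart). Top 10.5 mm above the lid when up, 1.5 mm when fully down.
- tab4_top (a point): Middle of the top of sealing tab 4, at x -55, y -57 mm in the box's frame; moves with the tab. Tab: 46 mm long along its row (box y), 12 mm wide; flat top 12 mm long, ramps falling 9 mm to both ends, so a fingertip can slide from tab to tab (48 mm apart). Top 10.5 mm above the lid when up, 1.5 mm when fully down.
- tab5_top (a point): Middle of the top of sealing tab 5, at x -18, y -95 mm in the box's frame; moves with the tab. Tab: 46 mm long along its row (box x), 12 mm wide; flat top 12 mm long, ramps falling 9 mm to both ends, so a fingertip can slide from tab to tab (48 mm apart). Top 10.5 mm above the lid when up, 1.5 mm when fully down.
- tab6_top (a point): Middle of the top of sealing tab 6, at x 30, y -95 mm in the box's frame; moves with the tab. Tab: 46 mm long along its row (box x), 12 mm wide; flat top 12 mm long, ramps falling 9 mm to both ends, so a fingertip can slide from tab to tab (48 mm apart). Top 10.5 mm above the lid when up, 1.5 mm when fully down.
- cereal_bowl: White bowl, 140 mm across, 66 mm high, a bystander on the left; origin under its centre.
- yellow_cup: Upturned plain yellow cup, 56 mm across, 78 mm high, a bystander at the far left; origin under its centre.
- teaspoon: Metal teaspoon, 137 x 28 x 13 mm, lying along x between the box and the bowl, a bystander; origin under its centre.
- kitchen_timer: Round kitchen timer, 60 mm across, 41 mm high, a bystander at the far right; origin under its centre.

How it is judged:
By the outcome, as a careful person would: the job done as asked, in the order asked, and still so for the second after the job is handed in, with the robot touching nothing.
It also fails if it takes over 45 s, if anything falls off the work surface, if the arm or the gripper's body presses on something with over 40 N, if the wrist force passes 120 N, or if a joint passes its speed limit or range.

ROBOT

A 6-joint arm with a two-finger parallel gripper is mounted at the origin on a cart in front of the work surface, level with it; the furniture and walls round the work are solid. World frame = base frame: x ahead of the robot, y to its left, z up, the work surface at z = 0. Lengths are in mm, angles in rad, forces in N, time in s.
With the tool pointing down it reaches from about 300 to 850 mm from the base axis. Payload 5.4 kg.
Tool frame: the origin (TCP) lies on the centre line of the jaws, within the pads' length; the fingertips stand 25 mm ahead of it and the grasp point (between the pads) lies 6 mm ahead of it; z points along the fingers, y is the direction in which the jaws open and shut (so a half turn about z gives the same grasp; the last joint's range is limited). The gripper opens to 85 mm and grips with 20 to 120 N. Pads are 22 mm wide; open, the fingers measure 114 mm over their backs; the gripper's body (76 mm by 85 mm) begins 54 mm behind the grasp point. The pads swing forward as they close: fully open they stand 13 mm farther back than shut.
Start: joints at [-1.359, 0.158, 1.597, -0, 1.386, -0.21], TCP at [235.382, -524.597, 256.299] pointing down, gripper open.
Joint ranges: [-2.91, 2.91], [-0.94, 2.29], [0.18, 2.7], [-1.29, 4.43], [0.17, 2.64], [-3, 3]. Speed limits (rad/s): [2.57, 2.57, 3.14, 3.14, 3.14, 3.14].

INTERFACE

Orientations are given as a unit quaternion [x, y, z, w].
In Python, from workcell import * gives the robot as it stands.
- The arm moves only by the tool move_arm, never from a script. Its argument "deltas" is text: rows parted by semicolons, each of 6 numbers parted by spaces: the shift along the world's x, y, z in units of 40 mm (1.0 is 40 mm), then the turn, a rotation vector about the world's x, y, z in units of 6 degrees (1.0 is 6 degrees). A call has 1 to 12 rows; each row is the pose to reach, as a shift and turn from the pose commanded when the call began; what a row does not reach only later rows make up. A row lasts 1/12 s, in which the tool goes at most 41.7 mm and 7.16 degrees, less where a joint would pass 70% of its speed; a pose out of reach is approached as far as the arm can. A call with a gripper value outside its range is refused whole. "fingers" is the finger opening in mm, from 0 to 85.4, set as the call begins (left out, the last holds). The fingers move at their own pace and stop on an object; the grip force is fixed at half the most. Time passes only in rows, so rows that repeat a pose let the fingers close. It gives the time, the measured TCP pose, the force and the opening at its end, in the units of the state.
- sense(): the state, without advancing time (a new reading comes with each control period).
- get_image(name): name is "scene" or "top" or "wrist"; returns a dict with "pixels" (400x640x3 uint8, red, green, blue), "camera_matrix" (3x3 intrinsics, pixels), "R" (3x3) and "t" (3): a world point X has camera coordinates R X + t. Camera axes: x right, y down, z forward; pixel columns grow to the right and rows downward; lengths in mm; the calibration is good to about 2 mm. A picture is of the moment at which its call begins. There is no depth.
- close_job(): hands the job in, once; it reports no verdict.
Trained networks look in the newest picture that a camera, given by its name, has taken for a name from the list of things; names that differ only in an ending like _2 or _b are one class to them, and where a whole thing is asked for, a point or a joint stands for the part that bears it (a point fixed in the world has none). Each returns a list of dicts, best first, with "p" (0 to 1); they miss things now and then, are a little off and sometimes report something else, mostly with a low value. They report only what shows in the picture. A call takes as long as a camera call.
- look_for(camera, thing): "at" ([x, y, z] in mm, in world coordinates, good to about 4 mm: the middle of the surface that is visible of it).
- spot_point(camera, thing): "at" ([x, y, z] in mm, in world coordinates, good to about 4 mm: a listed point, or the origin of a listed thing).
The state is a dict: "time": time; "joint_positions": joint angles; "joint_velocities": joint speeds; "effort": joint torques, N m; "tool_pos": TCP position; "tool_rot": TCP orientation; "force": force on the tool from outside, world axes, zero at the start; "moment": the same for the moment, N m; "width": opening from 0.0 (shut) to 1.0 (fully open).
Only numpy, scipy, OpenCV 4.12 (cv2) and the standard library are available. Lean on these libraries where they do the work, as an engineer would, in place of code of your own. Each camera call takes 0.05 s, during which the arm holds its last target. There are 200 camera calls.

## Working session

There is one attempt and no reset: what is moved stays moved. The work goes in short steps, Python scripts to look and compute and a tool call to move; the robot and the scene stay as the last step left them, time stands still between calls to the robot, and variables do not carry over. Pictures are saved under pics/ and viewed, about 8 in all and at most 12, crops included, and the job is handed in when it is done.

Besides the shell and the picture viewer there is one more tool, called after "Emit:" by a JSON object that holds its "op" and its "data". move_arm: Moves the arm, as the interface text tells. Its arguments: {"type":"object","properties":{"deltas":{"type":"string"},"fingers":{"type":"number"}},"required":["deltas"]}

```bash
mkdir -p pics; python3 - <<'E'
from workcell import *
import cv2, numpy as np
s=sense(); print({k:np.round(v,3) for k,v in s.items()})
for c in ("top","scene"):
    im=get_image(c); cv2.imwrite(f"pics/{c}1.png",im["pixels"][:,:,::-1])
    print(c,im["camera_matrix"],np.round(im["R"],3),np.round(im["t"],1))
    for n in ["food_box"]+[f"tab{i}_top" for i in range(1,7)]:
        print(c,n,[(round(d["p"],2),np.round(d["at"],1)) for d in spot_point(c,n)[:2]])
for n in ["cereal_bowl","yellow_cup","teaspoon","kitchen_timer"]:
    print(n,[(round(d["p"],2),np.round(d["at"],1)) for d in spot_point("top",n)[:1]])
E
```

```text
{'time': np.float64(0.0), 'joint_positions': array([-1.359,  0.159,  1.598,  0.   ,  1.386, -0.21 ]), 'joint_velocities': array([-0.001,  0.001, -0.   ,  0.001,  0.001, -0.001]), 'effort': array([-1.0000e-03, -3.9600e+01, -3.3143e+01, -0.0000e+00,  8.0000e-03,
        0.0000e+00]), 'tool_pos': array([ 235.272, -524.052,  255.293]), 'tool_rot': array([ 0.978,  0.209,  0.   , -0.001]), 'force': array([ 0.215, -0.644, -0.033]), 'moment': array([-0.013, -0.075,  0.026]), 'width': np.float64(0.999)}
top [[407.54786975   0.         322.64566192]
 [  0.         407.54786975 196.06253863]
 [  0.           0.           1.        ]] [[-0.026 -1.     0.001]
 [-0.99   0.026 -0.136]
 [ 0.136 -0.004 -0.991]] [ 116.   569.4 1130.3]
top food_box [(0.59, array([547.3, -23.5,   0. ]))]
top tab1_top [(0.43, array([482.8,  54.7,  78.3])), (0.41, array([ 6.335e+02, -2.416e+02,  2.000e-01]))]
top tab2_top [(0.58, array([488.6,   8.7,  84.5]))]
top tab3_top [(0.38, array([494.6, -37.7,  79.9]))]
top tab4_top [(0.52, array([504.7, -90.1,  81.4]))]
top tab5_top [(0.44, array([ 544. , -118.1,   82.5]))]
top t
[... 292 characters left out ...]
] [382.7 311.1 608.4]
scene food_box [(0.84, array([548.2, -17.9,  -2.5]))]
scene tab1_top [(0.44, array([483.9,  60.3,  80.6]))]
scene tab2_top [(0.59, array([484.9,   9.8,  83.4]))]
scene tab3_top [(0.54, array([498.2, -40.8,  80.6])), (0.52, array([6.402e+02, 4.178e+02, 5.000e-01]))]
scene tab4_top [(0.43, array([498.6, -83.5,  79.4]))]
scene tab5_top [(0.65, array([ 596.7, -108.9,   77.4])), (0.55, array([ 545.4, -112.5,   76.5]))]
scene tab6_top [(0.4, array([ 594.3, -105.9,   78.3]))]
cereal_bowl [(0.71, array([488.8, 403.1,  -1. ]))]
yellow_cup [(0.74, array([641.1, 416.6,   2.7]))]
teaspoon [(0.68, array([523.3, 305.7,  -1.3]))]
kitchen_timer [(0.69, array([ 636. , -241.4,   -1.2]))]
```

```bash
cat > h.py <<'E'
import numpy as np, cv2
from scipy.optimize import least_squares
T=np.array([[-55,87],[-55,39],[-55,-9],[-55,-57],[-18,-95],[30,-95]],float)
def w(p,L):  # p=x,y,yaw ; L Nx2 or Nx3
    L=np.atleast_2d(L); c,s=np.cos(p[2]),np.sin(p[2])
    o=np.array([[c,-s],[s,c]])@L[:,:2].T
    return np.c_[o.T+p[:2], L[:,2:]] if L.shape[1]==3 else o.T+p[:2]
def proj(im,X):
    q=im["camera_matrix"]@(im["R"]@np.asarray(X,float).T+np.asarray(im["t"])[:,None]); return (q[:2]/q[2]).T
E
python3 - <<'E'
from h import *; from workcell import *
L=np.r_[T,T,[[0,0]]*2]
W=np.array([[482.8,54.7],[488.6,8.7],[494.6,-37.7],[504.7,-90.1],[544,-118.1],[593.6,-108.7],[483.9,60.3],[484.9,9.8],[498.2,-40.8],[498.6,-83.5],[545.4,-112.5],[594.3,-105.9],[547.3,-23.5],[548.2,-17.9]])
r=least_squares(lambda p:(w(p,L)-W).ravel(),[547,-20,.1],loss='soft_l1',f_scale=4); p=r.x; print(p, np.round(w(p,T),1))
np.save('p.npy',p)
for c,reg in (("top",(230,400,100,300)),("scene",None)):
    im=get_image(c); g=im["pixels"][:,:,::-1].copy()
    C=w(p,np.array([[a*75,b*120,70] for a,b in((-1,-1),(-1,1),(1,1),(1,-1))])); q=proj(im,C); print(c,q.round(1))
    t=proj(im,w(p,np.c_[T,np.full(6,80.5)])); v=proj(im,w(p,np.array([[5,93,75.]])));print(t.round(1),v.round(1))
    m=q.mean(0).astype(int); x0,y0=max(m[0]-100,0),max(m[1]-75,0); k=4
    g=cv2.resize(g[y0:y0+150,x0:x0+200],None,fx=k,fy=k,interpolation=cv2.INTER_CUBIC)
    f=lambda a:((a-[x0,y0]+.5)*k).astype(int)
    cv2.polylines(g,[f(q)],True,(0,255,0),1)
    for a in f(np.r_[t,v]): cv2.drawMarker(g,tuple(map(int,a)),(255,0,255),0,12,1)
    cv2.imwrite(f"pics/{c}2.png",g)
E
```

```text
[ 5.48609186e+02 -2.02302090e+01  1.56589088e-01] [[ 480.7   57.1]
 [ 488.2    9.7]
 [ 495.7  -37.7]
 [ 503.2  -85.1]
 [ 545.6 -116.9]
 [ 593.1 -109.4]]
top [[414.2 220.4]
 [329.  236.2]
 [319.2 183.4]
 [402.9 168.2]]
[[339.6 226.7]
 [356.8 223.5]
 [374.  220.3]
 [391.1 217.2]
 [401.8 201.5]
 [398.2 184.6]] [[333.3 205.9]]
scene [[416.5 189.7]
 [347.9 232.5]
 [301.7 202.6]
 [370.2 167.1]]
[[352.  217.8]
 [366.9 208.9]
 [380.9 200.5]
 [394.1 192.6]
 [392.  180.7]
 [377.2 173.4]] [[330.8 209.1]]
```

View pics/top2.png

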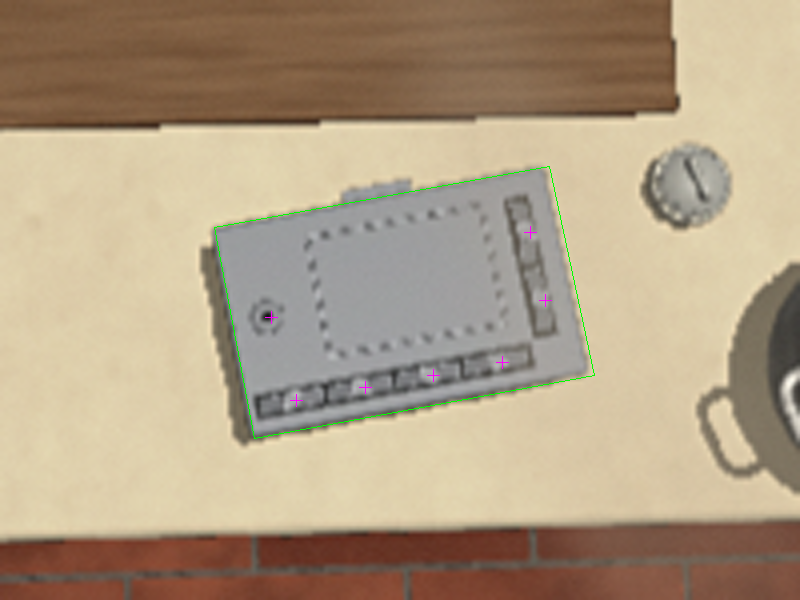

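View pics/scene2.png

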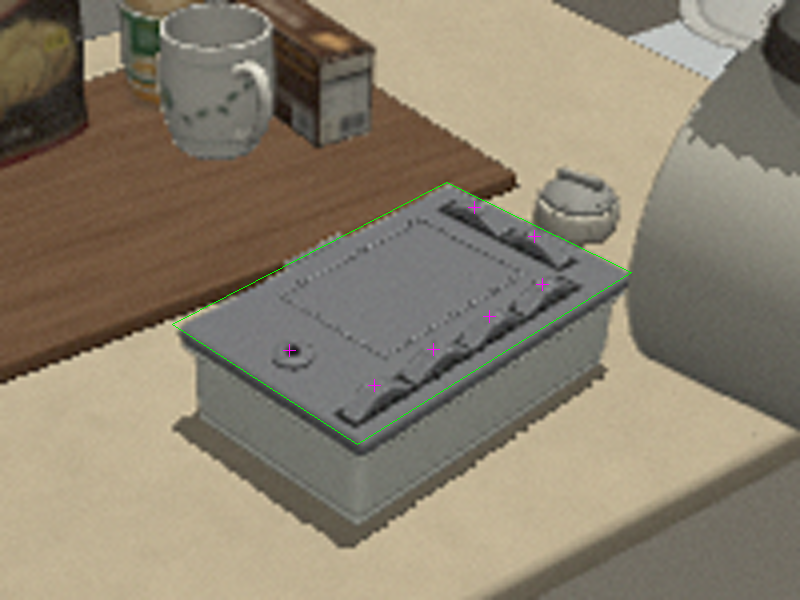

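View pics/scene1.png

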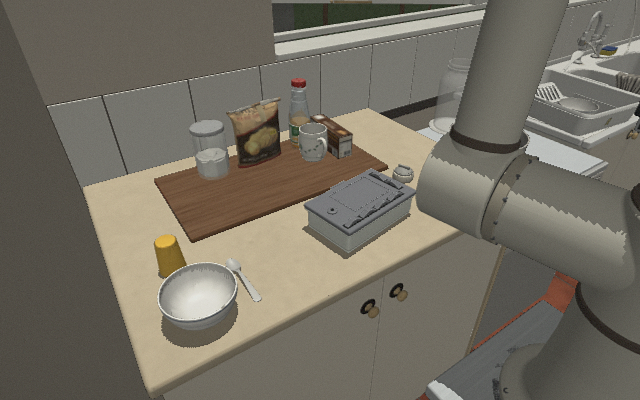

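View pics/top1.png

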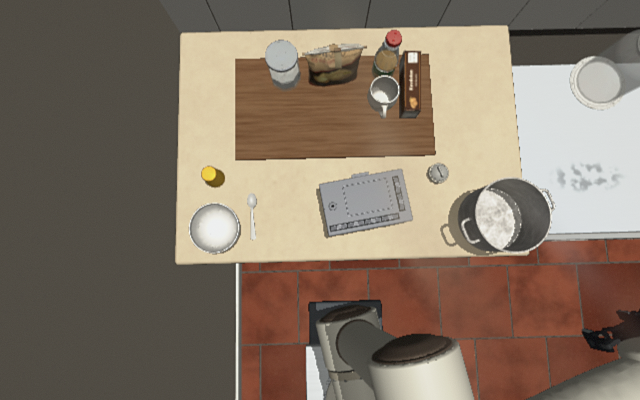

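The box pose fits both pictures: in the top crop, the corners lie on the outline and the plug at (267,317) is against my mark at (271,317). A large pot stands at the right, at top px 441–550, so I raise the tool and swing in front of it.

Emit:
{"op": "move_arm", "data": {"deltas": "0 0 1.3 0 0 0; 0 0 2.6 0 0 0; 0 0 2.6 0 0 0; 2.4 6.9 2.6 0 0 -2.5; 2.4 6.9 2.6 0 0 -2.5; 2.4 6.9 2.6 0 0 -2.5; 2.4 6.9 2.6 0 0 -2.5; 2.4 6.9 2.6 0 0 -2.5; 2.4 6.9 2.6 0 0 -2.5; 2.4 6.9 2.6 0 0 -2.5; 2.4 6.9 2.6 0 0 -2.5; 2.4 6.9 2.6 0 0 -2.5", "fingers": 0}}

```text
time: 2.1
tool_pos: [332.0, -247.0, 360.8]
tool_rot: [0.997, 0.082, 0.0, 0.001]
force: [0.2, -0.8, 0.0]
width: -0.004
```

Emit:
{"op": "move_arm", "data": {"deltas": "3.7 7.75 0 0 0 0; 3.7 7.75 0 0 0 0; 3.7 7.75 0 0 0 0; 3.7 7.75 0 0 0 0; 3.7 7.75 0 0 0 0; 3.7 7.75 0 0 0 0; 3.7 7.75 0 0 0 0; 3.7 7.75 0 0 0 0; 3.7 7.75 0 0 0 0; 3.7 7.75 -2 0 0 0; 3.7 7.75 -3 0 0 0; 3.7 7.75 -3 0 0 0"}}

```text
time: 3.1
tool_pos: [479.7, 60.3, 238.3]
tool_rot: [0.997, 0.08, -0.0, 0.0]
force: [0.6, 0.1, -0.6]
width: -0.001
```

```bash
python3 - <<'E'
from h import *; from workcell import *
p=np.load('p.npy'); print(sense()["tool_pos"])
im=get_image("wrist"); g=im["pixels"][:,:,::-1].copy()
t=proj(im,w(p,np.c_[T,np.full(6,80.5)])); print(t.round(0))
q=proj(im,w(p,np.array([[a*75,b*120,70.] for a,b in((-1,-1),(-1,1),(1,1),(1,-1))])))
cv2.polylines(g,[q.astype(int)],True,(0,255,0),1)
for a in t: cv2.drawMarker(g,tuple(map(int,a)),(255,0,255),0,10,1)
cv2.imwrite("pics/w1.png",g)
for i in range(1,7): print(i,[(round(d["p"],2),np.round(d["at"],1)) for d in spot_point("wrist",f"tab{i}_top")[:2]])
E
```

```text
[479.67597564  60.32499881 238.28525846]
[[317. 190.]
 [372. 190.]
 [427. 190.]
 [482. 190.]
 [535. 148.]
 [547.  87.]]
1 [(0.75, array([484. ,  58.3,  81.8]))]
2 [(0.94, array([485.5,  12. ,  84.6]))]
3 [(0.65, array([497.9, -36.2,  81. ]))]
4 [(0.8, array([506.6, -82.3,  81.7])), (0.48, array([ 635.1, -247.1,    1.8]))]
5 [(0.81, array([ 546.8, -117.3,   82.1]))]
6 [(0.83, array([ 596.7, -107.1,   79.5]))]
```

View pics/w1.png

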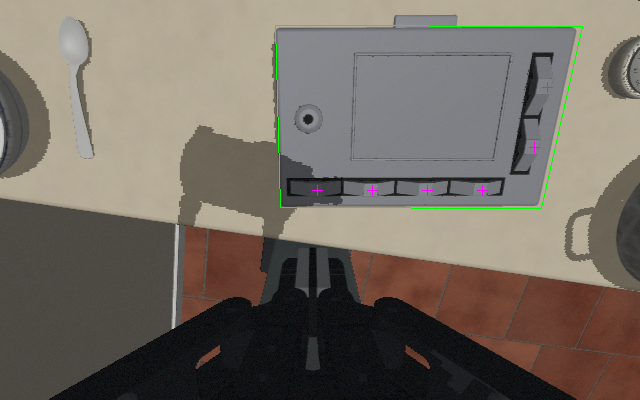

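The wrist view shows all six tab marks within about 3 px of the real tabs, with the plug at (308,119) and the closed fingertips at about (312,260). I go down over tab 1.

Emit:
{"op": "move_arm", "data": {"deltas": "0.05 0.05 -1 0 0 0; 0.05 0.05 -2 0 0 0; 0.05 0.05 -2.7 0 0 0; 0.05 0.05 -2.7 0 0 0; 0.05 0.05 -2.7 0 0 0"}}

```text
time: 3.87
tool_pos: [481.9, 63.2, 133.4]
tool_rot: [0.997, 0.08, 0.0, 0.0]
force: [0.9, -1.1, 0.6]
width: -0.003
```

Emit:
{"op": "move_arm", "data": {"deltas": "0 0 -0.15 0 0 0; 0 0 -0.3 0 0 0; 0 0 -0.45 0 0 0; 0 0 -0.45 0 0 0"}}

```text
time: 4.2
tool_pos: [481.4, 63.4, 114.2]
tool_rot: [0.997, 0.08, 0.0, 0.0]
force: [-1.0, -0.2, -0.4]
width: 0.001
```

Emit:
{"op": "move_arm", "data": {"deltas": "0 0 -0.05 0 0 0; 0 0 -0.1 0 0 0; 0 0 -0.15 0 0 0; 0 0 -0.15 0 0 0"}}

```text
time: 4.53
tool_pos: [481.2, 63.4, 108.0]
tool_rot: [0.997, 0.08, -0.0, -0.0]
force: [-0.5, 0.3, 0.1]
width: -0.001
```

Emit:
{"op": "move_arm", "data": {"deltas": "0 0 -0.05 0 0 0; 0 0 -0.1 0 0 0; 0 0 -0.15 0 0 0; 0 0 -0.2 0 0 0; 0 0 -0.2 0 0 0"}}

```text
time: 4.95
tool_pos: [481.4, 63.4, 100.0]
tool_rot: [0.997, 0.08, 0.0, -0.0]
force: [0.1, 0.7, -1.0]
width: -0.001
```

Emit:
{"op": "move_arm", "data": {"deltas": "0 0 -0.025 0 0 0; 0 0 -0.05 0 0 0; 0 0 -0.075 0 0 0; 0 0 -0.075 0 0 0; 0 0 -0.075 0 0 0"}}

```text
time: 5.37
tool_pos: [481.3, 63.4, 97.1]
tool_rot: [0.997, 0.08, -0.0, -0.0]
force: [0.2, -0.1, -0.1]
width: -0.005
```

Emit:
{"op": "move_arm", "data": {"deltas": "0 0 -0.02 0 0 0; 0 0 -0.02 0 0 0; 0 0 -0.02 0 0 0"}}

```text
time: 5.62
tool_pos: [481.3, 63.4, 96.5]
tool_rot: [0.997, 0.08, -0.0, -0.0]
force: [-1.3, 0.1, 2.0]
width: -0.005
```

```bash
python3 - <<'E'
from h import *; from workcell import *
print(sense()["force"],sense()["tool_pos"])
for c in("scene","wrist"):
    im=get_image(c)
    print([(round(d["p"],2),np.round(d["at"],1)) for i in (1,2) for d in spot_point(c,f"tab{i}_top")[:1]])
    g=im["pixels"][:,:,::-1]
    if c=="scene": a=cv2.resize(g[140:270,290:440],None,fx=4,fy=4,interpolation=cv2.INTER_CUBIC)
    else: cv2.imwrite("pics/w2.png",g)
cv2.imwrite("pics/s3.png",a)
E
```

```text
[-1.29343138  0.14608336  2.03579598] [481.34296823  63.40355405  96.53271665]
[(0.47, array([484.4,   9.6,  80.8]))]
[(0.92, array([485.3,  11.5,  83.9]))]
```

View pics/s3.png

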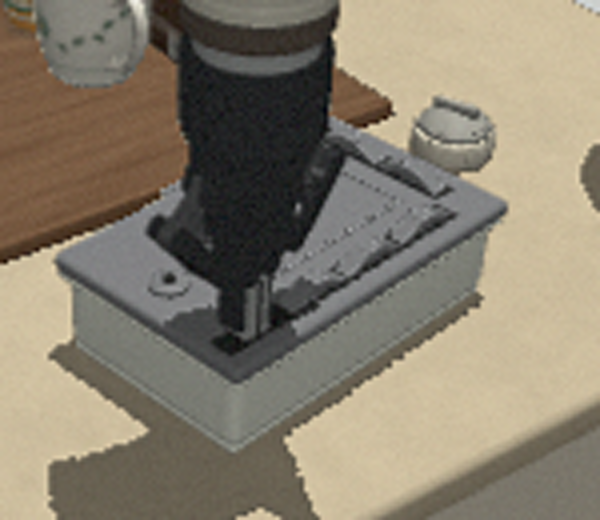

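Scene crop: the closed fingertip sits on tab 1 at about (255,330), with the other tabs still up. I go on gently to the hard stop.

Emit:
{"op": "move_arm", "data": {"deltas": "0 0 -0.02 0 0 0; 0 0 -0.02 0 0 0; 0 0 -0.02 0 0 0"}}

```text
time: 6.17
tool_pos: [481.4, 63.4, 96.4]
tool_rot: [0.997, 0.08, -0.0, 0.0]
force: [-3.5, 0.2, 9.4]
width: 0.0
```

Emit:
{"op": "move_arm", "data": {"deltas": "0 0 -0.02 0 0 0; 0 0 -0.02 0 0 0; 0 0 -0.02 0 0 0"}}

```text
time: 6.42
tool_pos: [481.5, 63.4, 96.3]
tool_rot: [0.997, 0.08, -0.0, 0.0]
force: [-6.7, 0.4, 14.7]
width: 0.002
```

The hard stop is at TCP z ≈ 96.4. I ease off to about 5 N and slide along the row.

Emit:
{"op": "move_arm", "data": {"deltas": "0 0 0.03 0 0 0; 0.02 -0.11 0.03 0 0 0; 0.04 -0.22 0.03 0 0 0; 0.05 -0.33 0.03 0 0 0; 0.07 -0.44 0.03 0 0 0; 0.09 -0.55 0.03 0 0 0; 0.11 -0.66 0.03 0 0 0; 0.12 -0.77 0.03 0 0 0; 0.14 -0.88 0.03 0 0 0; 0.16 -0.99 0.03 0 0 0; 0.18 -1.1 0.03 0 0 0; 0.18 -1.1 0.03 0 0 0"}}

```text
time: 7.42
tool_pos: [486.6, 20.3, 95.0]
tool_rot: [0.997, 0.08, -0.002, -0.002]
force: [-4.6, 5.9, 3.9]
width: -0.004
```

```bash
python3 - <<'E'
from h import *; from workcell import *
s=sense();print(s["force"],s["moment"],s["tool_pos"],s["joint_velocities"].round(3))
p=np.array([549.8,-19,.16])
im=get_image("wrist"); g=im["pixels"][:,:,::-1].copy()
q=proj(im,w(p,np.array([[a*75,b*120,70.] for a,b in((-1,-1),(-1,1),(1,1),(1,-1))])))
cv2.polylines(g,[q.astype(int)],True,(0,255,0),1)
cv2.imwrite("pics/w3.png",g)
for c in("wrist","scene","top"):
    if c!="wrist": get_image(c)
    print(c,[(i,round(d["p"],2),np.round(d["at"],1)) for i in range(1,7) for d in spot_point(c,f"tab{i}_top")[:1]])
E
```

```text
[-4.60316208  5.90731784  3.89912426] [1.04836212 0.80602724 0.0221309 ] [486.61512304  20.32198448  95.0421999 ] [ 0.005 -0.002  0.001 -0.009 -0.005  0.01 ]
wrist [(1, 0.83, array([479.5,  38.7,  70.3])), (2, 0.57, array([492.4, -10.3,  80.2])), (3, 0.68, array([506. , -51.6,  76.9])), (4, 0.86, array([ 519.8, -101.7,   81.9]))]
scene [(1, 0.61, array([482.3,  39.6,  69.9])), (2, 0.45, array([488.9, -11.8,  81.8])), (3, 0.52, array([502.5, -57.1,  80. ])), (4, 0.39, array([513.1, -98. ,  77.7])), (5, 0.39, array([ 558.2, -126.7,   79.6]))]
top [(4, 0.54, array([552.7, -36.1,  -0.7])), (5, 0.48, array([ 559.4, -130.9,   84.7])), (6, 0.51, array([ 607.1, -114.9,   83.1]))]
```

View pics/w3.png

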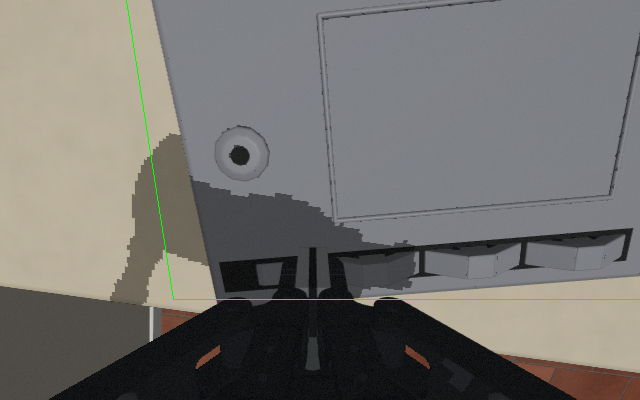

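The wrist view shows that the box was shoved. Its outline is about 18 mm off my green one, the tip jammed on tab 2's ramp at about (330,265), and tab 1 is down. Sliding contact drags this box, so I stop, lift straight up, and press the remaining tabs vertically.

Emit:
{"op": "move_arm", "data": {"deltas": "0 0.02 0.1 0 0 0; 0 0.02 0.3 0 0 0; 0 0.02 0.8 0 0 0; 0 0.02 1.8 0 0 0; 0 0.02 2.5 0 0 0; 0 0.02 2.5 0 0 0; 0 0.02 2.5 0 0 0"}}

```text
time: 9.05
tool_pos: [490.3, 19.3, 198.7]
tool_rot: [0.997, 0.08, 0.003, 0.001]
force: [0.0, -0.0, -0.3]
width: -0.0
```

```bash
python3 - <<'E'
from h import *; from workcell import *
s=sense();print(s["force"],s["tool_pos"])
L=[];W=[];Wt=[]
for c in("wrist","scene","top"):
    im=get_image(c)
    if c=="wrist": imw=im
    for i in range(1,7):
        for d in spot_point(c,f"tab{i}_top")[:1]: L.append(T[i-1]);W.append(d["at"][:2]);Wt.append(d["p"]);print(c,i,round(d["p"],2),np.round(d["at"],1))
    for d in spot_point(c,"food_box")[:1]: L.append([0,0]);W.append(d["at"][:2]);Wt.append(d["p"]);print(c,'box',round(d["p"],2),np.round(d["at"],1))
L,W=np.array(L,float),np.array(W)
p=least_squares(lambda p:(w(p,L)-W).ravel(),[556,-38,.16],loss='soft_l1',f_scale=3).x
print(p,w(p,T).round(1)); np.save('p.npy',p)
g=imw["pixels"][:,:,::-1].copy()
q=proj(imw,w(p,np.array([[a*75,b*120,70.] for a,b in((-1,-1),(-1,1),(1,1),(1,-1))])))
cv2.polylines(g,[q.astype(int)],True,(0,255,0),1)
for a in proj(imw,w(p,np.c_[T,np.r_[71.5,np.full(5,80.5)]])): cv2.drawMarker(g,tuple(map(int,a)),(255,0,255),0,10,1)
cv2.imwrite("pics/w4.png",g)
E
```

```text
[ 0.01993853 -0.02129146 -0.28327471] [490.26705401  19.32913303 198.69932234]
wrist 1 0.79 [479.2  38.4  71.4]
wrist 2 0.81 [491.3  -6.   85.3]
wrist 3 0.93 [501.6 -53.3  82.9]
wrist 4 0.66 [ 519.8 -101.4   80. ]
wrist 5 0.61 [ 562.6 -130.    81.3]
wrist 6 0.87 [ 611.  -117.9   82.3]
wrist box 0.7 [555.4 -32.2  -4.2]
scene 1 0.47 [552.3 -30.9   1. ]
scene 2 0.61 [488.5  -9.4  81.4]
scene 3 0.5 [ 512.7 -104.9   75.7]
scene 4 0.59 [ 511.7 -104.4   78. ]
scene 5 0.56 [ 556.7 -128.4   77.8]
scene box 0.56 [550.7 -33.9   2.6]
[ 5.54772781e+02 -3.32989347e+01  2.55568526e-01] [[ 479.6   37. ]
 [ 491.7   -9.5]
 [ 503.8  -55.9]
 [ 516.  -102.4]
 [ 561.4 -129.8]
 [ 607.8 -117.6]]
```

View pics/w4.png

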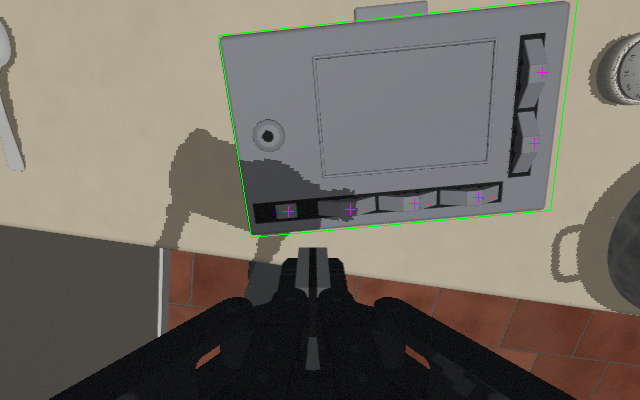

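The box has shifted about 15 mm and turned about 5.5°. In this view the refitted marks lie on the tabs: tab 2 at (350,210), tab 3 at (415,203). I go above tab 2 and press vertically.

Emit:
{"op": "move_arm", "data": {"deltas": "0.08 -0.74 0 0 0 0.9; 0.08 -0.74 0 0 0 0.9; 0.08 -0.74 -1 0 0 0.9; 0.08 -0.74 -1.8 0 0 0.9; 0.08 -0.74 -2 0 0 0.9; 0.08 -0.74 -2 0 0 0.9; 0.08 -0.74 -2 0 0 0.9"}}

```text
time: 10.83
tool_pos: [492.2, -9.4, 116.9]
tool_rot: [0.992, 0.127, 0.0, 0.0]
force: [0.4, 0.6, 0.6]
width: 0.003
```

Emit:
{"op": "move_arm", "data": {"deltas": "0 0 -0.12 0 0 0; 0 0 -0.22 0 0 0; 0 0 -0.28 0 0 0; 0 0 -0.33 0 0 0; 0 0 -0.38 0 0 0; 0 0 -0.43 0 0 0; 0 0 -0.47 0 0 0; 0 0 -0.5 0 0 0; 0 0 -0.51 0 0 0; 0 0 -0.51 0 0 0; 0 0 -0.51 0 0 0"}}

```text
time: 11.75
tool_pos: [492.4, -9.5, 96.5]
tool_rot: [0.992, 0.127, 0.001, 0.0]
force: [0.1, 0.9, 6.5]
width: 0.001
```

Emit:
{"op": "move_arm", "data": {"deltas": "0 0 0.1 0 0 0; 0 0 0.45 0 0 0; 0 0 0.45 0 0 0; 0.15 -0.58 0.45 0 0 0; 0.3 -1.16 0.45 0 0 0; 0.3 -1.16 0.45 0 0 0; 0.3 -1.16 0.45 0 0 0"}}

```text
time: 12.33
tool_pos: [503.6, -56.4, 113.2]
tool_rot: [0.992, 0.126, -0.0, -0.0]
force: [-1.1, 0.0, -0.2]
width: 0.004
```

```bash
cat > look.py <<'E'
from h import *; from workcell import *
import sys
s=sense();print(s["force"].round(1),s["tool_pos"].round(1))
p0=np.load('p.npy'); L=[];W=[]
for c in("wrist","scene"):
    get_image(c)
    for i in range(1,7):
        for d in spot_point(c,f"tab{i}_top")[:1]:
            if np.hypot(*(d["at"][:2]-w(p0,T)[i-1]))<15: L.append(T[i-1]);W.append(d["at"][:2]);print(c,i,round(d["p"],2),np.round(d["at"],1))
L,W=np.array(L,float),np.array(W)
p=least_squares(lambda p:(w(p,L)-W).ravel(),p0,loss='soft_l1',f_scale=3).x
print(p.round(3),w(p,T).round(1).tolist())
E
python3 look.py
```

```text
[-1.1  0.  -0.2] [503.6 -56.4 113.2]
wrist 1 0.84 [481.2  38.2  72.8]
wrist 2 0.95 [489.6 -10.   76.1]
wrist 3 0.92 [504.4 -55.1  83.2]
wrist 4 0.68 [ 517.2 -100.4   79.5]
wrist 5 0.8 [ 561.1 -130.5   82.5]
wrist 6 0.98 [ 607.4 -115.6   78.5]
scene 1 0.6 [480.5  40.6  67.6]
scene 2 0.42 [489.3  -9.6  69.7]
scene 3 0.49 [504.2 -55.5  84.9]
scene 4 0.48 [ 513.7 -102.    80.1]
scene 5 0.42 [ 557.8 -128.2   78.5]
[ 5.54427e+02 -3.25830e+01  2.50000e-01] [[479.6, 38.1], [491.5, -8.4], [503.4, -54.9], [515.2, -101.4], [560.5, -129.1], [607.0, -117.2]]
```

Box is unmoved and tab 2 is down. Next comes tab 3 (z from 113.7 to 95.7).

Emit:
{"op": "move_arm", "data": {"deltas": "0 0 -0.1 0 0 0; 0 0 -0.18 0 0 0; 0 0 -0.23 0 0 0; 0 0 -0.28 0 0 0; 0 0 -0.33 0 0 0; 0 0 -0.38 0 0 0; 0 0 -0.42 0 0 0; 0 0 -0.45 0 0 0; 0 0 -0.45 0 0 0; 0 0 -0.45 0 0 0"}}

```text
time: 13.87
tool_pos: [503.6, -55.8, 96.4]
tool_rot: [0.992, 0.127, -0.0, -0.0]
force: [-6.0, 1.5, 8.7]
width: 0.004
```

Emit:
{"op": "move_arm", "data": {"deltas": "0 0 0.1 0 0 0; 0 0 0.45 0 0 0; 0 0 0.45 0 0 0; 0.15 -0.58 0.45 0 0 0; 0.3 -1.15 0.45 0 0 0; 0.3 -1.15 0.45 0 0 0; 0.3 -1.15 0.45 0 0 0"}}

```text
time: 14.45
tool_pos: [516.0, -102.6, 113.4]
tool_rot: [0.992, 0.126, 0.0, -0.0]
force: [-0.3, 0.3, -1.4]
width: 0.001
```

Emit:
{"op": "move_arm", "data": {"deltas": "0 0 -0.1 0 0 0; 0 0 -0.18 0 0 0; 0 0 -0.23 0 0 0; 0 0 -0.28 0 0 0; 0 0 -0.33 0 0 0; 0 0 -0.38 0 0 0; 0 0 -0.42 0 0 0; 0 0 -0.45 0 0 0; 0 0 -0.45 0 0 0; 0 0 -0.45 0 0 0"}}

```text
time: 15.28
tool_pos: [515.8, -101.5, 96.5]
tool_rot: [0.992, 0.127, -0.0, -0.0]
force: [-3.3, 2.7, 8.2]
width: 0.001
```

Emit:
{"op": "move_arm", "data": {"deltas": "0 0 0.1 0 0 0; 0 0 0.45 0 0 0; 0 0 0.6 0 0 0; 0.56 -0.34 0.6 0 0 0; 1.12 -0.68 0.6 0 0 0; 1.12 -0.68 0.6 0 0 0; 1.12 -0.68 0.6 0 0 0"}}

```text
time: 15.87
tool_pos: [561.2, -129.7, 119.7]
tool_rot: [0.992, 0.126, 0.0, 0.0]
force: [0.5, -0.6, -0.7]
width: 0.001
```

```bash
python3 look.py; python3 - <<'E'
from h import *; from workcell import *
im=get_image("top"); K,R,t=(np.array(im[k]) for k in("camera_matrix","R","t"))
for px in((441,237),(460,215)):
    r=R.T@np.linalg.solve(K,[*px,1]); c=-R.T@t
    print(px,[np.round(c+r*(z-c[2])/r[2]) for z in(0,100,180)])
E
```

```text
[ 0.5 -0.6 -0.7] [ 561.2 -129.7  119.7]
wrist 1 0.61 [480.3  37.   72.4]
wrist 2 0.74 [489.6  -8.   76.8]
wrist 3 0.81 [505.9 -53.3  72.5]
wrist 4 0.64 [ 518.  -105.    72.8]
wrist 5 0.97 [ 562.1 -129.8   82.8]
wrist 6 0.85 [ 604.7 -114.6   82.5]
scene 2 0.4 [489.9  -8.7  74.4]
scene 3 0.57 [506.1 -54.3  73.6]
scene 5 0.54 [ 558.4 -127.7   81.6]
scene 6 0.41 [ 605.3 -116.1   76.4]
[ 5.54272e+02 -3.21370e+01  2.56000e-01] [[479.0, 38.1], [491.2, -8.3], [503.3, -54.8], [515.5, -101.2], [560.9, -128.6], [607.3, -116.5]]
(441, 237) [array([ 448., -242.,    0.]), array([ 445., -213.,  100.]), array([ 442., -190.,  180.])]
(460, 215) [array([ 511., -302.,    0.]), array([ 503., -268.,  100.]), array([ 496., -241.,  180.])]
```

Emit:
{"op": "move_arm", "data": {"deltas": "0 0 -0.15 0 0 0; 0 0 -0.28 0 0 0; 0 0 -0.34 0 0 0; 0 0 -0.39 0 0 0; 0 0 -0.44 0 0 0; 0 0 -0.49 0 0 0; 0 0 -0.54 0 0 0; 0 0 -0.58 0 0 0; 0 0 -0.6 0 0 0; 0 0 -0.6 0 0 0; 0 0 -0.6 0 0 0"}}

```text
time: 17.53
tool_pos: [560.6, -129.0, 96.5]
tool_rot: [0.992, 0.127, -0.0, -0.0]
force: [-2.7, 1.6, 7.3]
width: 0.001
```

Emit:
{"op": "move_arm", "data": {"deltas": "0 0 0.1 0 0 0; 0 0 0.45 0 0 0; 0 0 0.45 0 0 0; 0.58 0.15 0.45 0 0 0; 1.15 0.3 0.45 0 0 0; 1.15 0.3 0.45 0 0 0; 1.15 0.3 0.45 0 0 0"}}

```text
time: 18.12
tool_pos: [607.0, -116.8, 113.2]
tool_rot: [0.992, 0.127, 0.0, 0.0]
force: [0.3, -0.2, 0.0]
width: 0.002
```

Emit:
{"op": "move_arm", "data": {"deltas": "0 0 -0.1 0 0 0; 0 0 -0.18 0 0 0; 0 0 -0.23 0 0 0; 0 0 -0.28 0 0 0; 0 0 -0.33 0 0 0; 0 0 -0.38 0 0 0; 0 0 -0.42 0 0 0; 0 0 -0.45 0 0 0; 0 0 -0.45 0 0 0; 0 0 -0.45 0 0 0"}}

```text
time: 18.95
tool_pos: [606.5, -117.2, 96.5]
tool_rot: [0.992, 0.127, -0.0, 0.0]
force: [-4.6, 0.8, 7.2]
width: 0.0
```

Emit:
{"op": "move_arm", "data": {"deltas": "0 0 0.1 0 0 0; 0 0 0.5 0 0 0; 0 0 1.5 0 0 0; 0 0 2.5 0 0 0; 0 0 3.5 0 0 0; 0 0 4.5 0 0 0; -1.5 1 4.5 0 0 0; -1.5 1 4.5 0 0 0; -1.5 1 4.5 0 0 0"}}

```text
time: 19.7
tool_pos: [543.2, -74.0, 275.2]
tool_rot: [0.992, 0.128, -0.001, -0.001]
force: [-0.6, -0.2, -0.4]
width: -0.002
```

```bash
python3 look.py; python3 - <<'E'
from h import *; from workcell import *
a=get_image("wrist")["pixels"][:,:,::-1]; b=get_image("scene")["pixels"][:,:,::-1]
b=cv2.resize(b[140:250,290:440],(640,470),interpolation=cv2.INTER_CUBIC)
cv2.imwrite("pics/w5.png",cv2.resize(a,(800,500))); cv2.imwrite("pics/s5.png",b)
for n in ["cereal_bowl","yellow_cup","teaspoon","kitchen_timer"]:
    get_image("top"); print(n,[(round(d["p"],2),np.round(d["at"],1)) for d in spot_point("top",n)[:1]])
E
```

```text
[-0.6 -0.2 -0.4] [543.2 -74.  275.2]
wrist 1 0.46 [479.2  39.8  73.6]
wrist 2 0.76 [488.5 -10.7  76.4]
wrist 3 0.45 [502.5 -57.8  73. ]
wrist 4 0.49 [ 516.2 -100.6   72.6]
wrist 6 0.79 [ 607.4 -114.6   71.4]
scene 3 0.48 [504.7 -56.2  74.2]
[ 5.53818e+02 -3.20820e+01  2.70000e-01] [[477.6, 37.1], [490.4, -9.1], [503.2, -55.4], [516.0, -101.7], [561.8, -128.4], [608.1, -115.7]]
cereal_bowl [(0.63, array([486.2, 405.9,  -0.5]))]
yellow_cup [(0.56, array([6.376e+02, 4.167e+02, 3.000e-01]))]
teaspoon [(0.77, array([522.1, 305.6,   1.5]))]
kitchen_timer []
```

View pics/w5.png

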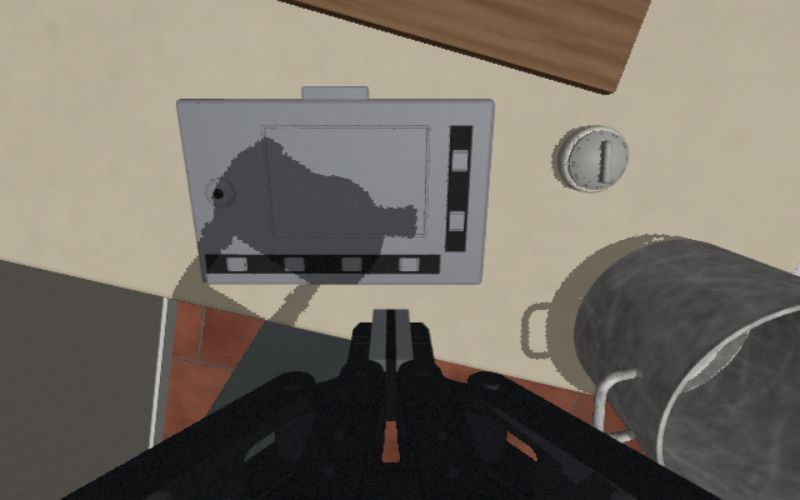

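All six tabs look equally flat: 1–4 at about (237–410,265), 5 at (457,220) and 6 at (460,160). The tool is clear of everything. I leave the box where it is, because pushing it back would be a second shove, and hand in.

```bash
python3 -c "
from workcell import *
s=sense(); print(s['time'],s['force']); print(close_job())"
```

```text
20.9 [-0.56360562 -0.57690337  0.78704764]
the job is handed in; nothing more can be done
None
```

All six tabs are down, pressed in order from 1 to 6, and the job was handed in at 20.9 s. However, **I shoved the box once**, against the instruction.

- **The shove:** I slid the fingertip from tab 1 towards tab 2, and it jammed on tab 2's ramp with about 6 N sideways. That dragged the box about 14 mm and turned it 5–6°. I left it there, because pushing it back would have been a second shove.
- **Not one continuous run:** after the jam I lifted clear and pressed tabs 2–6 one at a time from above, without sliding.
- **Tabs:** every tab met its hard stop at a tool height of about 96.4–96.5 mm. Tab 1 took up to 15 N and the others 6.5–9 N. The last wrist picture shows all six equally flat. The networks' heights agree at 71–74 mm, except tab 2 at 76 mm and tab 5, which they missed in that last look. Tab 2 also read about 4 mm high before it was pressed.
- **Box after the shove:** within measuring error it did not move again. The pictures show no tipping or lifting.
- **Other things:** the bowl, cup and spoon read within about 4 mm of where they started. The last network look did not find the timer; it shows in the wrist picture, and the arm never came near it.

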